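Load a circuit module into a sprung test fixture

TASK

Load the circuit module into the test fixture: tilt it so that its plain edge goes under the lip of the yellow sprung carriage, press the carriage back with it, and swing the gold edge down under the overhang of the tall grey head. Let the spring push the gold edge fully home in the head's slot, so that the module is left lying flat on both ledges, square and centred sideways in the fixture, released. Leave the other things on the bench where they are.

Things in the scene. Friction and masses are not known exactly. Their poses are not given: they have to be found in the camera images.
- module: Loose circuit module, 0.3 kg: green board on an aluminium plate, together 130 (x) x 90 (y) x 6 mm, black finned heatsink in the middle of its top. Origin: centre of the underside; z up through the heatsink; +x to the edge with gold contacts, -x to the plain edge. Small parts up to 12 mm high stand only more than 30 mm from the centreline y = 0. Starts flat on the mat, turned up to 0.7 rad from world x.
- heatsink (a point): Centre of the heatsink block, 28.5 mm above the module's underside; axes as the module's. The block is 36 (x) x 60 (y) x 45 mm tall, its top 51 mm above the underside; it can be gripped across its 36 mm from above.
- gold_edge (a point): Middle of the module's gold-contact edge at the underside (module x = +65 mm); axes as the module's.
- plain_edge (a point): Middle of the module's plain edge at the underside (module x = -65 mm); axes as the module's.
- fixture: Test fixture fixed to the bench, left or right, turned up to 0.35 rad: dark base plate x -155 to 105, y -45 to 45 mm, top at z = 14 mm; 50 mm high spring post at x = -148 mm. Origin at mat level under the seated module's centre; z up, +x from the yellow sprung carriage (nearer the robot) to the tall grey head. A seated module has its origin at x = 0, y = 0, z = 40 mm, its sides flush with the head's ends.
- slot (a point): Bottom of the grey head's slot, mid width, at ledge height (fixture x = 65, y = 0, z = 40 mm); axes as the fixture's. The slot is 9 mm high and 7 mm deep, between an aluminium ledge that reaches 21 mm from here towards the carriage and an overhang whose face (fixture x = 58 mm) rises to the head's top.
- head_top (a point): Front edge of the head's top, mid width, over the overhang's face (fixture x = 58, y = 0, z = 88 mm); axes as the fixture's. The head is 90 mm wide and reaches 24 mm further in x. To pass above it while the plain edge is on the carriage ledge, the module must be tilted about its y axis, gold edge up, by at least 22 degrees (30 is comfortable, 40 the most that fits the groove).
- carriage (a joint): How far the yellow carriage is pressed back towards fixture -x, in m: 0 empty, 0.008 with the module seated, 0.028 hard stop. The spring takes 4.6 N at 0, 6.4 N at 0.008, 9.7 N at 0.022 and returns it when let go. With the plain edge at the bottom of the groove and the module level, the gold edge clears the overhang above 0.015.
- carriage_groove (a point): Bottom of the carriage's groove, mid width, at ledge height (fixture x = -57 mm at joint 0, y = 0, z = 40 mm; moves with the carriage); axes as the fixture's. An aluminium ledge at this height reaches 21 mm towards the head; over it a lip reaches 7 mm, its underside 12 mm and top 20 mm above the ledge. The yellow block behind is 40 mm long, top at fixture z = 60 mm, 90 mm wide.
- screwdriver: Bystander: screwdriver with orange handle, 180 mm long, lying on the mat; origin under its middle.
- meter: Bystander: dark grey handheld meter, 160 x 78 x 40 mm, lying on the mat; origin at the centre of its underside.
- bottle: Bystander: blue plastic bottle, 48 mm across, 120 mm high; origin at the centre of its foot.
- parts_bin: Bystander: red open parts bin 140 x 100 x 60 mm; origin at the centre of its underside.
- mat: Thin orange-red silicone bench mat, 600 x 940 mm, 2 mm thick, fixed; all the work stands on it (its top at world z = 2 mm). Origin at the centre of its underside.

How it is judged:
By the outcome, as a careful person would: the job done as asked, in the order asked, and still so for the second after the job is handed in, with the robot touching nothing.
It also fails if it takes over 48 s, if anything falls off the work surface, if the arm or the gripper's body presses on something with over 40 N, if the wrist force passes 120 N, or if a joint passes its speed limit or range.

ROBOT

A 6-joint arm with a two-finger parallel gripper is mounted at the origin on the work surface. World frame = base frame: x ahead of the robot, y to its left, z up, the work surface at z = 0. Lengths are in m, angles in rad, forces in N, time in s.
With the tool pointing down it reaches from about 0.375 to 0.925 m from the base axis. Payload 5.7 kg.
Tool frame: the origin (TCP) lies midway between the tips of the shut fingers; the grasp point (between the pads) lies 19 mm behind it; z points along the fingers, y is the direction in which the jaws open and shut (so a half turn about z gives the same grasp; the last joint's range is limited). The gripper opens to 85 mm and grips with 20 to 120 N. Pads are 22 mm wide; open, the fingers measure 114 mm over their backs; the gripper's body (76 mm by 85 mm) begins 54 mm behind the grasp point. The pads swing forward as they close: fully open they stand 13 mm farther back than shut.
Start: joints at [-1.418, 0.359, 1.51, -0, 1.272, -0.115], TCP at [0.159, -0.579, 0.231] pointing down, gripper open.
Joint ranges: [-2.97, 2.97], [-1.01, 2.36], [0.21, 2.38], [-0.96, 4.11], [0.2, 2.71], [-2.98, 2.98]. Speed limits (rad/s): [2.39, 2.39, 3.14, 3.14, 3.14, 3.14].

INTERFACE

Orientations are given as a rotation vector (axis times angle).
In Python, from workcell import reach, move_straight, move_j, gripper_to, dwell, inverse_kinematics, read_camera, camera_model, MotionError, finish_job, spot_in, outline_of, get_clock, get_joint_positions, get_qd, get_joint_torque, get_eef_pos, get_orientation, get_force, get_wrist_torque, get_grip_width gives the robot as it stands. The module is installed in compiled form; this text tells all that it offers. Calls block until the motion is done:
- reach(position, orientation): joint-space move of the TCP to a pose.
- move_straight(position, v=0.15, attitude=None, threshold=None): straight line of the TCP; attitude=None keeps the orientation; v is the mean speed in m/s. With threshold (N) it stops when the force on the tool has changed by that much, and returns True; else False.
- move_j(angles): joint-space move.
- gripper_to(opening, effort=None): finger opening in m; effort is the grip in N (None keeps the last); returns when the fingers have stopped.
- dwell(seconds).
- inverse_kinematics(position, orientation): joint angles nearest the present ones, or None.
- read_camera(name): name is "scene" or "side" or "wrist"; returns (picture, depth): 400x640x3 uint8, red, green, blue; 400x640 float32, m along the optical axis (not along the pixel's ray), 0 where there is no reading.
- camera_model(name): a dict with "intrinsics" (3x3 intrinsics, pixels), "origin" and "rotation" of the camera in the world. Camera axes: x right, y up, looking along -z (the intrinsics and any distortion apply to the point x, -y, -z); pixel columns grow to the right and rows downward; lengths in m; the calibration is good to about 2 mm. The wrist camera is an equidistant fisheye: a pixel r from the principal point sees the ray r / f radians off the axis. A picture is of the moment at which its call begins: read the wrist's pose just before it. camera_model takes no time and is no camera call; for the wrist camera it gives the pose at the moment of the call.
A pose or a line that the arm cannot do raises MotionError and nothing moves.
- finish_job(): hands the job in, once; it reports no verdict.
Trained networks look in the newest picture that a camera, given by its name, has taken for a name from the list of things; names that differ only in an ending like _2 or _b are one class to them, and where a whole thing is asked for, a point or a joint stands for the part that bears it (a point fixed in the world has none). Each returns a list of dicts, best first, with "confidence" (0 to 1); they miss things now and then, are a little off and sometimes report something else, mostly with a low value. They report only what shows in the picture. A call takes as long as a camera call.
- spot_in(camera, name): "extent" ([left, top, width, height] in pixels, round what is visible of it).
- outline_of(camera, name): "mask" (400x640 bool, what is visible of it) and "extent" ([left, top, width, height] in pixels, round what is visible of it).
Readings, each from a call of its own:
- get_clock(): time.
- get_joint_positions(): joint angles.
- get_qd(): joint speeds.
- get_joint_torque(): joint torques, N m.
- get_eef_pos(): TCP position.
- get_orientation(): TCP orientation.
- get_force(): force on the tool from outside, world axes, zero at the start.
- get_wrist_torque(): the same for the moment, N m.
- get_grip_width(): finger opening in m.
Only numpy, scipy, OpenCV 4.12 (cv2) and the standard library are available. Lean on these libraries where they do the work, as an engineer would, in place of code of your own. Each camera call takes 0.05 s, during which the arm holds its last target.

## Working session

There is one attempt and no reset: what is moved stays moved. The work goes in short steps, each a Python script; the robot and the scene stay as the last script left them, time stands still between calls to the robot, and variables do not carry over. Pictures are saved under pics/ and viewed, and the job is handed in when it is done.

```bash
ls; mkdir -p pics; python3 - <<'E'
from workcell import *
import cv2,numpy as np
print(get_clock())
for c in ["scene","side"]:
    p,d=read_camera(c); m=camera_model(c)
    cv2.imwrite(f"pics/{c}0.png",p[...,::-1]); np.savez(f"{c}0.npz",p=p,d=d,**{k:np.array(v) for k,v in m.items() if k in("intrinsics","origin","rotation")})
    print(m)
    for n in ["module","heatsink","fixture","carriage"]:
        try:
            r=outline_of(c,n); print(n,[(round(x["confidence"],2),x["extent"]) for x in r[:2]])
            if r: np.save(f"m_{c}_{n}.npy",r[0]["mask"])
        except Exception as e: print(n,e)
print(get_clock(),get_eef_pos(),get_orientation())
E
```

```text
pics
0.0
{'intrinsics': array([[490.30970071,   0.        , 315.5279128 ],
       [  0.        , 490.30970071, 190.44016271],
       [  0.        ,   0.        ,   1.        ]]), 'origin': array([ 1.27086751, -0.81526846,  0.72965226]), 'rotation': array([0.96487511, 0.34954254, 0.65824397])}
module [(0.64, [233.9, 208.9, 42.5, 37.3])]
heatsink [(0.85, [233.1, 204.3, 43.7, 44.0])]
fixture [(0.83, [305.9, 140.1, 74.8, 53.7])]
carriage [(0.97, [308.9, 141.6, 44.8, 25.9])]
{'intrinsics': array([[479.17266743,   0.        , 325.17810885],
       [  0.        , 479.17266743, 198.15534311],
       [  0.        ,   0.        ,   1.        ]]), 'origin': array([0.2867944 , 1.17272988, 0.88135311]), 'rotation': array([ 0.20700549, -1.39198456, -2.57310679])}
module [(0.9, [340.5, 177.5, 43.3, 32.7]), (0.53, [339.9, 243.2, 34.1, 41.3])]
heatsink [(0.79, [341.5, 180.7, 45.2, 29.1])]
fixture [(0.85, [292.9, 219.7, 100.1, 73.3])]
carriage [(0.76, [339.8, 242.7, 36.0, 42.0])]
0.5 [ 0.15875786 -0.57853238  0.2312053 ] [-3.11321989e+00 -4.19435170e-01 -1.36582080e-05]
```

View pics/scene0.png

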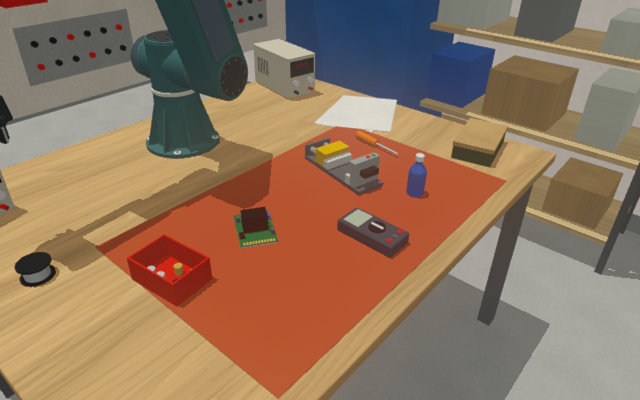

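View pics/side0.png

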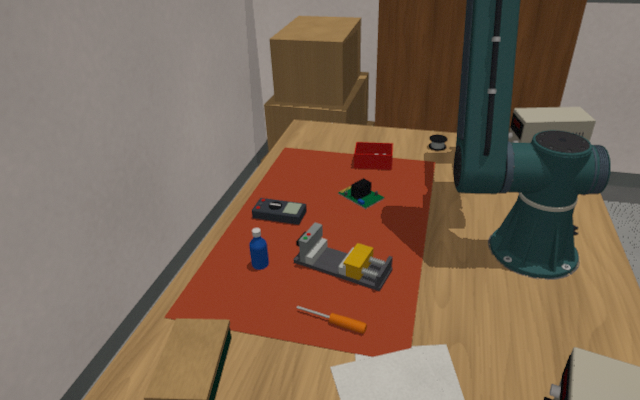

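```bash
cat > h.py <<'E'
import numpy as np,cv2
from scipy.spatial.transform import Rotation as R
def cloud(d,K,o,r,fish=False):
    v,u=np.mgrid[:d.shape[0],:d.shape[1]]
    if not fish:
        x=(u-K[0,2])/K[0,0];y=(v-K[1,2])/K[1,1]
        pc=np.stack([x*d,-y*d,-d],-1)
    else:
        x=(u-K[0,2])/K[0,0];y=(v-K[1,2])/K[1,1];t=np.hypot(x,y)+1e-9
        s=np.tan(np.minimum(t,1.5))/t
        pc=np.stack([x*s*d,-y*s*d,-d],-1)
    Rm=R.from_rotvec(r).as_matrix() if np.shape(r)==(3,) else np.array(r)
    P=pc@Rm.T+o; P[d<=0]=np.nan
    return P
E
python3 - <<'E'
from h import *
for c in["scene","side"]:
    z=np.load(c+"0.npz");P=cloud(z["d"],z["intrinsics"],z["origin"],z["rotation"])
    print(c)
    for n in ["module","heatsink","fixture","carriage"]:
        m=np.load(f"m_{c}_{n}.npy");q=P[m];q=q[~np.isnan(q[:,0])]
        print(n,len(q),np.median(q,0).round(3),q.min(0).round(3),q.max(0).round(3))
E
```

```text
scene
module 1350 [ 0.545 -0.19   0.01 ] [ 0.453 -0.249 -0.002] [ 0.606 -0.114  0.055]
heatsink 1354 [ 0.544 -0.189  0.01 ] [ 0.446 -0.249 -0.002] [ 0.606 -0.091  0.055]
fixture 2473 [0.525 0.166 0.04 ] [ 0.355  0.114 -0.002] [0.646 0.325 0.094]
carriage 726 [0.48  0.184 0.043] [0.37  0.144 0.001] [0.511 0.32  0.064]
side
module 737 [ 0.521 -0.158  0.011] [ 0.451 -0.27  -0.002] [ 0.606 -0.099  0.057]
heatsink 721 [ 0.523 -0.155  0.01 ] [ 0.456 -0.217 -0.004] [ 0.606 -0.1    0.057]
fixture 3321 [0.506 0.209 0.035] [ 0.376  0.001 -0.002] [0.671 0.27  0.094]
carriage 743 [0.467 0.227 0.06 ] [0.431 0.154 0.017] [0.51  0.257 0.066]
```

```bash
python3 - <<'E'
from h import *
for c in["scene","side"]:
    z=np.load(c+"0.npz");P=cloud(z["d"],z["intrinsics"],z["origin"],z["rotation"]);p=z["p"].astype(int)
    # yellow pixels
    hsv=cv2.cvtColor(z["p"],cv2.COLOR_RGB2HSV)
    y=(hsv[...,0]>22)&(hsv[...,0]<32)&(hsv[...,1]>200)&(P[...,2]<.1)&(P[...,2]>.02)
    q=P[y];print(c,len(q),q.mean(0))
    t=y&(P[...,2]>.055);q=P[t];print(len(q),q.mean(0))
E
```

```text
scene 208 [0.46431593 0.19808582 0.06069702]
208 [0.46431593 0.19808582 0.06069702]
side 360 [0.46554115 0.20503484 0.06154013]
353 [0.46545291 0.20562477 0.06198862]
```

```bash
cat >> h.py <<'E'
def down(h): # tool x heading h, pointing down
    return (R.from_euler('z',h)*R.from_euler('x',np.pi))
E
python3 - <<'E'
from h import *
from workcell import *
print(down(.268).as_rotvec())
print(R.from_rotvec(get_orientation()).as_matrix().round(3))
m=camera_model("wrist");print(m)
T=R.from_rotvec(get_orientation()).as_matrix();print(T.T@(np.array(m["origin"])-get_eef_pos()))
Rm=m["rotation"];Rm=R.from_rotvec(Rm).as_matrix();print((T.T@Rm).round(3))
def snap(tag):
    m=camera_model("wrist");p,d=read_camera("wrist");cv2.imwrite(f"pics/{tag}.png",p[...,::-1])
    np.savez(f"{tag}.npz",p=p,d=d,**{k:np.array(m[k]) for k in("intrinsics","origin","rotation")})
reach([0.50,0.17,0.26],down(0).as_rotvec()); print(get_clock(),get_joint_positions())
snap("wf")
reach([0.50,-0.17,0.22],down(0).as_rotvec()); print(get_clock(),get_joint_positions())
snap("wm")
E
```

```text
[3.11342961e+00 4.19714713e-01 2.57001140e-17]
[[ 0.964  0.265 -0.   ]
 [ 0.265 -0.964  0.   ]
 [ 0.    -0.    -1.   ]]
{'intrinsics': array([[309.70691629,   0.        , 318.61656667],
       [  0.        , 309.70691629, 197.08838776],
       [  0.        ,   0.        ,   1.        ]]), 'origin': array([ 0.22209911, -0.5607119 ,  0.3740769 ]), 'rotation': array([-0.2250088 ,  0.17205897, -1.29546522])}
[ 0.06580489 -0.00045634 -0.14286877]
[[-0.001  0.965  0.261]
 [ 1.     0.001  0.   ]
 [ 0.     0.261 -0.965]]
3.3917 [ 1.95772301e-01  2.29055208e-01  1.62515653e+00 -2.65335895e-04
  1.28737121e+00  1.76753222e+00]
4.7333 [-4.57426678e-01  2.66760919e-01  1.67883246e+00  6.21397188e-04
  1.19590010e+00  1.11271987e+00]
```

View pics/wf.png

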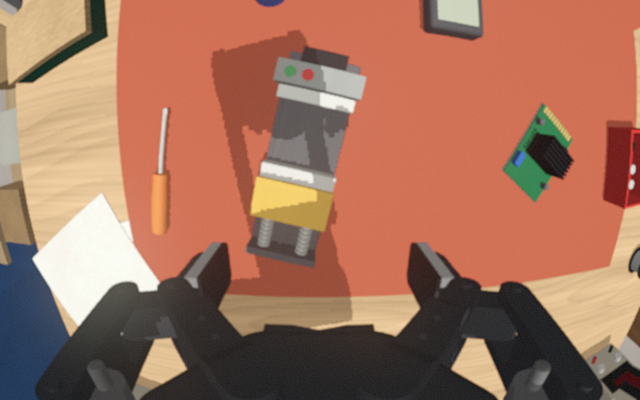

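View pics/wm.png

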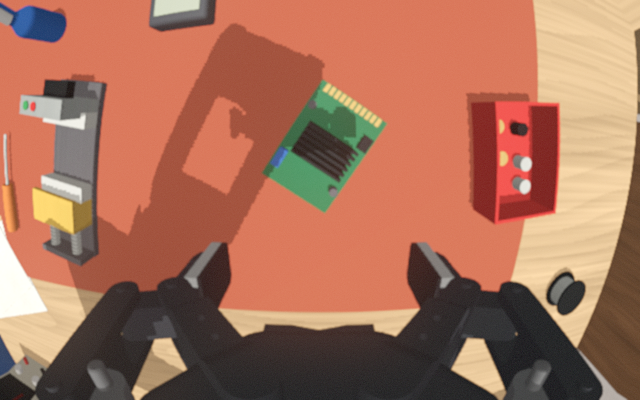

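```bash
cat >> h.py <<'E'
def ray_plane(uv,z,K,o,r):
    uv=np.atleast_2d(np.asarray(uv,float))
    x=(uv[:,0]-K[0,2])/K[0,0];y=(uv[:,1]-K[1,2])/K[1,1];t=np.hypot(x,y)+1e-9
    n=np.stack([x/t*np.sin(t),-y/t*np.sin(t),-np.cos(t)],-1)
    n=n@R.from_rotvec(r).as_matrix().T
    return o+n*((z-o[2])/n[:,2])[:,None]
def proj(P,K,o,r):
    c=(np.atleast_2d(P)-o)@R.from_rotvec(r).as_matrix()
    x,y,z=c[:,0],-c[:,1],-c[:,2];rr=np.hypot(x,y)+1e-12;t=np.arctan2(rr,z)
    return np.stack([K[0,2]+K[0,0]*t*x/rr,K[1,2]+K[1,1]*t*y/rr],-1)
def rect(q):
    c,s,a=cv2.minAreaRect((q[:,:2]*1000).astype(np.float32))
    return np.array(c).round(1),np.array(s).round(1),round(a,2),cv2.boxPoints((c,s,a)).round(1).tolist()
def big(m):
    n,l,s,_=cv2.connectedComponentsWithStats(m.astype(np.uint8));return l==1+np.argmax(s[1:,4])
E
python3 - <<'E'
from h import *
def load(t):
    z=np.load(t+".npz");return z["p"],z["d"],(z["intrinsics"],z["origin"],z["rotation"])
p,d,C=load("wf");P=cloud(d,*C,fish=True);hsv=cv2.cvtColor(p,cv2.COLOR_RGB2HSV)
for n,lo,hi in[("y",.056,.068),("h",.084,.096)]:
    m=(P[...,2]>lo)&(P[...,2]<hi)&(P[...,1]>.05)&(P[...,1]<.35)&(P[...,0]<.75)&(P[...,0]>.33)
    m=big(m); v,u=np.nonzero(m);print(n,m.sum(),np.median(P[m],0).round(4),rect(P[m]),"\n  ",rect(ray_plane(np.c_[u,v],.062 if n=="y" else .09,*C)))
print("mat z",np.nanmedian(P[50:300,380:420,2]))
for t in["wm","wf"]:
    p,d,C=load(t);P=cloud(d,*C,fish=True);hsv=cv2.cvtColor(p,cv2.COLOR_RGB2HSV)
    m=(P[...,2]>.0055)&(P[...,2]<.2)&(abs(P[...,0]-.535)<.09)&(abs(P[...,1]+.17)<.09)
    m=big(m);b=m&(P[...,2]<.012);v,u=np.nonzero(b)
    print(t,m.sum(),np.median(P[b],0),rect(P[b]),"\n ",rect(ray_plane(np.c_[u,v],.008,*C)))
    h=m&(P[...,2]>.046);print("hs",h.sum(),np.median(P[h],0),rect(P[h]))
E
```

```text
y 3125 [0.4669 0.202  0.0621] (array([465.4, 202.3]), array([91., 49.]), 76.65, [[431.0, 163.60000610351562], [478.70001220703125, 152.3000030517578], [499.70001220703125, 240.89999389648438], [452.1000061035156, 252.1999969482422]]) 
   (array([466. , 202.2]), array([91. , 49.8]), 76.39, [[431.1000061035156, 163.8000030517578], [479.5, 152.10000610351562], [500.8999938964844, 240.60000610351562], [452.5, 252.3000030517578]])
h 2140 [0.6047 0.1694 0.0903] (array([605.1, 169.4]), array([90., 25.]), 76.55, [[582.4000244140625, 128.60000610351562], [606.7999877929688, 122.80000305175781], [627.7000122070312, 210.1999969482422], [603.4000244140625, 216.10000610351562]]) 
   (array([604.8, 169.4]), array([90. , 25.4]), 76.66, [[582.0, 128.60000610351562], [606.7999877929688, 122.69999694824219], [627.5, 210.3000030517578], [602.7999877929688, 216.1999969482422]])
mat z 0.002176259706332506
wm 8592 [ 0.54247268 -0.17463176  0.00822521] (array([ 529.1, -174.2]), array([ 91.1, 131. ]), 56.51, [[449.29998779296875, -176.0], [558.5999755859375, -248.3000030517578], [608.7999877929688, -172.300
[... 540 characters left out ...]
838692 -0.16169988  0.00812659] (array([ 529. , -173.6]), array([ 92.8, 131.8]), 56.39, [[448.5, -175.8000030517578], [558.2000122070312, -248.6999969482422], [609.5999755859375, -171.39999389648438], [499.79998779296875, -98.5]]) 
  (array([ 529.3, -173.2]), array([ 93.2, 131.7]), 56.71, [[448.70001220703125, -176.0], [558.7999877929688, -248.3000030517578], [609.9000244140625, -170.39999389648438], [499.79998779296875, -98.0999984741211]])
hs 732 [ 0.52983187 -0.17097553  0.05215535] (array([ 529.5, -173.7]), array([62.2, 37.9]), 56.53, [[496.5, -189.1999969482422], [528.0999755859375, -210.10000610351562], [562.4000244140625, -158.1999969482422], [530.7999877929688, -137.39999389648438]])
```

```bash
cat >> h.py <<'E'
MXY=np.array([.5290,-.1741]);MYAW=np.deg2rad(-33.55)
FXY=np.array([.5370,.18545]);FYAW=np.deg2rad(-13.35)
G=.012
TM=R.from_euler('z',np.pi/2)*R.from_euler('x',np.pi)
def tool_for_module(p,Rm):
    return np.array(p)+Rm.apply([0,0,G]),(Rm*TM).as_rotvec()
def fx(xp,zp,deg,y=0.,dyaw=0.):
    """plain edge at fixture x=xp,z=zp (mm), tilt deg -> tool pose"""
    Rt=R.from_euler('y',-deg,degrees=True)
    o=np.array([xp,y,zp])/1000+(R.from_euler('z',dyaw)*Rt).apply([.065,0,0])
    Rf=R.from_euler('z',FYAW)
    w=Rf.apply(o)+[FXY[0],FXY[1],.002]
    return tool_for_module(w,Rf*R.from_euler('z',dyaw)*Rt)
def pick(dz): return tool_for_module([*MXY,.002+dz],R.from_euler('z',MYAW))
def snap(tag,c="wrist"):
    from workcell import camera_model,read_camera
    m=camera_model(c);p,d=read_camera(c);cv2.imwrite(f"pics/{tag}.png",p[...,::-1])
    np.savez(f"{tag}.npz",p=p,d=d,**{k:np.array(m[k]) for k in("intrinsics","origin","rotation")})
E
python3 - <<'E'
from h import *
from workcell import *
for n,a in [("up",pick(.1)),("pick",pick(0)),("A",fx(-30,110,30)),("B",fx(-34,41.5,30)),("C",fx(-77,40.8,30)),("D",fx(-77,41,0)),("E",fx(-66,41,0))]:
    q=inverse_kinematics(*a);print(n,np.round(a[0],3),None if q is None else np.round(q,2))
E
```

```text
up [ 0.529 -0.174  0.114] [-0.44  0.43  1.73 -0.    0.98  0.14]
pick [ 0.529 -0.174  0.014] [-0.44  0.58  1.8  -0.    0.76  0.14]
A [0.557 0.181 0.155] [ 0.38  0.3   2.   -0.65  0.49  1.14]
B [0.553 0.182 0.086] [ 0.38  0.43  2.06 -0.96  0.36  1.48]
C [0.511 0.192 0.086] None
D [0.525 0.188 0.055] [ 0.22  0.52  1.77 -0.    0.85  0.45]
E [0.536 0.186 0.055] [ 0.21  0.53  1.75 -0.    0.86  0.44]
```

```bash
python3 - <<'E'
from h import *
from workcell import *
for xp in [-30,-38,-42,-46,-54,-60,-66,-72,-77]:
    for t in [34,32,30,28,26,24,22,18]:
        q=inverse_kinematics(*fx(xp,41.5,t));print(xp,t,"--" if q is None else f"{q[3]:.2f}/{q[4]:.2f}/{q[5]:.2f}",end=" | ")
    print()
E
```

```text
-30 34 -- | -30 32 -- | -30 30 -0.95/0.36/1.47 | -30 28 -0.81/0.37/1.31 | -30 26 -0.67/0.39/1.17 | -30 24 -0.56/0.42/1.04 | -30 22 -0.46/0.45/0.94 | -30 18 -0.31/0.53/0.77 | 
-38 34 -- | -38 32 -- | -38 30 -- | -38 28 -0.82/0.37/1.34 | -38 26 -0.69/0.39/1.19 | -38 24 -0.57/0.42/1.07 | -38 22 -0.47/0.45/0.96 | -38 18 -0.32/0.52/0.79 | 
-42 34 -- | -42 32 -- | -42 30 -- | -42 28 -0.83/0.37/1.35 | -42 26 -0.70/0.39/1.20 | -42 24 -0.58/0.42/1.08 | -42 22 -0.48/0.45/0.97 | -42 18 -0.32/0.52/0.79 | 
-46 34 -- | -46 32 -- | -46 30 -- | -46 28 -0.84/0.37/1.36 | -46 26 -0.70/0.39/1.22 | -46 24 -0.59/0.42/1.09 | -46 22 -0.48/0.45/0.98 | -46 18 -0.33/0.52/0.80 | 
-54 34 -- | -54 32 -- | -54 30 -- | -54 28 -0.86/0.37/1.39 | -54 26 -0.72/0.39/1.24 | -54 24 -0.60/0.41/1.11 | -54 22 -0.50/0.44/1.00 | -54 18 -0.33/0.51/0.82 | 
-60 34 -- | -60 32 -- | -60 30 -- | -60 28 -0.87/0.37/1.41 | -60 26 -0.73/0.39/1.26 | -60 24 -0.61/0.41/1.13 | -60 22 -0.50/0.44/1.01 | -60 18 -0.34/0.51/0.83 | 
-66 34 -- | -66 32 -- | -66 30 -- | -66 28 -0.88/0.37/1.43 | -66 26 -0.74/0.39/1.28 | -66 24 -0.62/0.41/1.15 | -66 22 -0.51/0.44/1.03 | -66 18 -0.35/0.50/0.84 | 
-72 34 -- | -72 32 -- | -72 30 -- | -72 28 -0.89/0.38/1.45 | -72 26 -0.75/0.39/1.30 | -72 24 -0.63/0.41/1.16 | -72 22 -0.52/0.44/1.05 | -72 18 -0.35/0.50/0.86 | 
-77 34 -- | -77 32 -- | -77 30 -- | -77 28 -0.90/0.38/1.47 | -77 26 -0.76/0.39/1.32 | -77 24 -0.64/0.41/1.18 | -77 22 -0.53/0.44/1.06 | -77 18 -0.36/0.50/0.87 |
```

```bash
python3 - <<'E'
from h import *
from workcell import *
reach(*pick(.07)); print(get_clock())
move_straight(pick(0)[0],v=.12,threshold=15); print(get_clock(),get_eef_pos())
gripper_to(.03,90); print(get_grip_width(),get_clock())
move_straight(pick(.10)[0],v=.2); print(get_grip_width(),get_force(),get_clock())
snap("lift")
reach(*fx(-40,105,27.5)); print(get_clock(),get_force())
snap("A");snap("sA","side")
E
```

```text
5.7
6.4333 [ 0.5295298  -0.17435512  0.01456674]
0.035346266471448944 6.95
0.03497907885436777 [ 0.37697586  0.81331005 -4.49591702] 7.6
9.0 [ 0.74882239 -0.22846329 -4.86515802]
```

View pics/A.png

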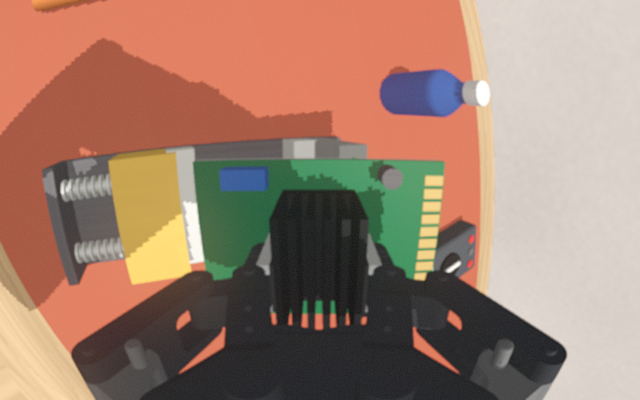

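View pics/sA.png

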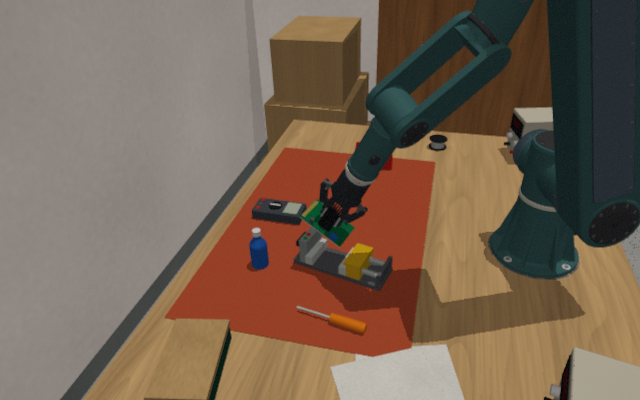

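```bash
python3 - <<'E'
from h import *
from workcell import *
print(get_eef_pos()-fx(-40,105,27.5)[0], (R.from_rotvec(fx(-40,105,27.5)[1]).inv()*R.from_rotvec(get_orientation())).as_rotvec())
# predict module corners in A image
z=np.load("A.npz");C=(z["intrinsics"],z["origin"],z["rotation"])
Rt=R.from_rotvec(get_orientation());Rm=Rt*TM.inv();o=get_eef_pos()-Rm.apply([0,0,G])
c=np.array([[65,45,6],[65,-45,6],[-65,-45,6],[-65,45,6]])/1000
print(proj(o+Rm.apply(c),*C).round(1))
P=cloud(z["d"],*C,fish=True);L=Rm.inv().apply((P-o).reshape(-1,3)).reshape(P.shape)*1000
np.save("L.npy",L)
m=(abs(L[...,0])<80)&(abs(L[...,1])<60)&(L[...,2]>-4)&(L[...,2]<10)
print(m.sum(),np.median(L[m],0));
# plane fit
hsv=cv2.cvtColor(z["p"],cv2.COLOR_RGB2HSV);g=m&(hsv[...,0]>45)&(hsv[...,0]<85)&(hsv[...,1]>100)
q=L[g];A=np.c_[q[:,:2],np.ones(len(q))];s=np.linalg.lstsq(A,q[:,2],rcond=None)[0];print(len(q),s,rect(q/1000))
E
```

```text
[ 0.00053288 -0.00120652 -0.00023685] [ 0.00046655 -0.00147267  0.00169091]
[[446.5 161.9]
 [426.3 309.6]
 [213.4 309.8]
 [193.6 161.8]]
17308 [ 2.76207251 23.41232922  5.7458576 ]
12066 [-8.40396518e-04  3.99732746e-04  5.73033189e+00] (array([-0.9,  0.5]), array([ 89.1, 127.9]), 89.87, [[-64.9000015258789, -43.900001525878906], [62.900001525878906, -44.20000076293945], [63.099998474121094, 44.900001525878906], [-64.69999694824219, 45.20000076293945]])
```

```bash
python3 - <<'E'
from h import *
from workcell import *
f0=get_force()
t=move_straight(fx(-40,41.5,27.5)[0],v=.1,threshold=10); e=get_eef_pos()-fx(-40,41.5,27.5)[0]
print(t,get_clock(),e,get_force()-f0)
print("fixture-frame err",R.from_euler('z',-FYAW).apply(e)*1000)
snap("B");snap("sB","side");snap("cB","scene")
E
```

```text
True 9.775 [-0.00049208 -0.00091826 -0.00138792] [-3.30044071  0.0718217  12.0656491 ]
fixture-frame err [-0.26675736 -1.00706275 -1.38792296]
```

```bash
python3 - <<'E'
import cv2
a=cv2.imread("pics/sB.png")[200:300,270:420];b=cv2.imread("pics/cB.png")[100:220,280:420]
cv2.imwrite("pics/crop1.png",cv2.vconcat([cv2.resize(a,(600,400)),cv2.copyMakeBorder(cv2.resize(b,(230,197)),0,0,0,370,0)]))
E
```

```text
(no output)
```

View pics/B.png

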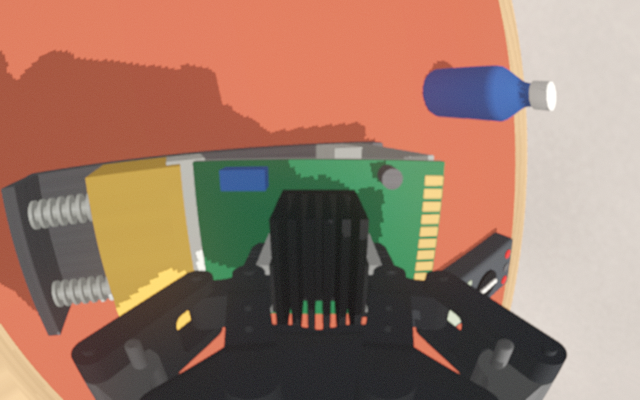

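View pics/crop1.png

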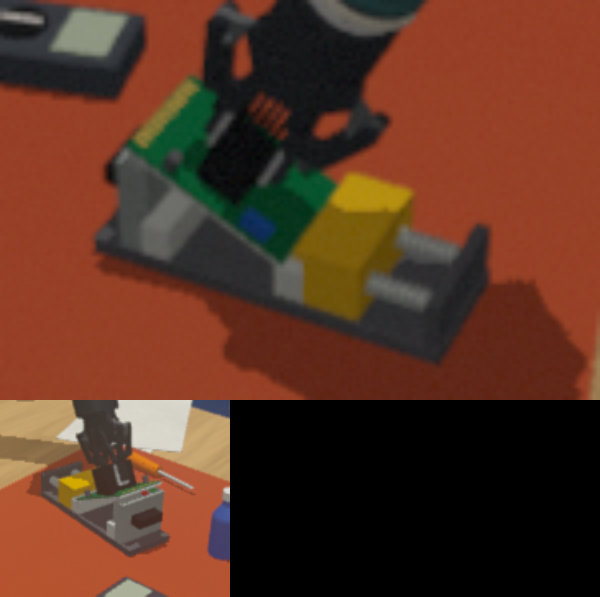

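```bash
cat >> h.py <<'E'
def err(*a):
    from workcell import get_eef_pos,get_orientation
    t=fx(*a);Rf=R.from_euler('z',-FYAW)
    return (Rf.apply(get_eef_pos()-t[0])*1000).round(2),np.degrees(Rf.apply((R.from_rotvec(get_orientation())*R.from_rotvec(t[1]).inv()).as_rotvec())).round(2)
def ff(f0=0):
    from workcell import get_force
    return R.from_euler('z',-FYAW).apply(get_force()-f0).round(1)
E
python3 - <<'E'
from h import *
from workcell import *
Y=.6
a=fx(-40,42.3,27.5,Y);move_straight(a[0],v=.05,attitude=a[1]);dwell(.2);print(get_clock(),err(-40,42.3,27.5,Y),ff())
for xp in (-52,-60,-69,-77):
    a=fx(xp,42,27.5,Y);move_straight(a[0],v=.06);print(xp,get_clock(),err(xp,42,27.5,Y),ff())
    if np.abs(ff()).max()>30: print("STOP");break
snap("C");snap("sC","side")
import cv2
cv2.imwrite("pics/cropC.png",cv2.resize(cv2.imread("pics/sC.png")[200:300,270:420],(750,500)))
E
```

```text
10.375 (array([-0.17, -0.24, -0.34]), array([-0.02,  0.03, -0.01])) [-0.3  0.1 -4.2]
-52 10.725 (array([-0.45, -0.06, -0.18]), array([-0.02,  0.03,  0.04])) [ 0.2 -0.1 -4.4]
-60 11.0083 (array([1.26, 0.8 , 0.64]), array([ 0.05, -0.1 ,  0.05])) [ 5.9 -0.4 -5.9]
-69 11.3083 (array([1.86, 0.98, 0.96]), array([ 0.06, -0.14,  0.05])) [ 8.2  0.6 -5. ]
-77 11.5917 (array([2.37, 1.13, 1.18]), array([ 0.06, -0.18,  0.06])) [ 9.4 -1.6 -5.6]
```

View pics/cropC.png

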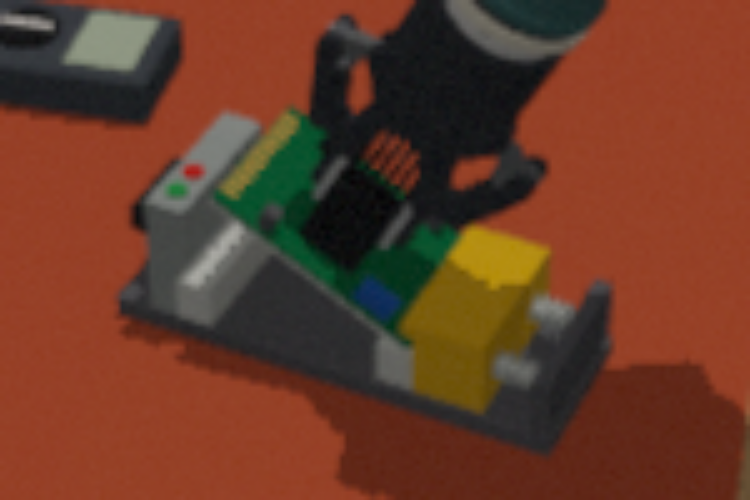

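View pics/C.png

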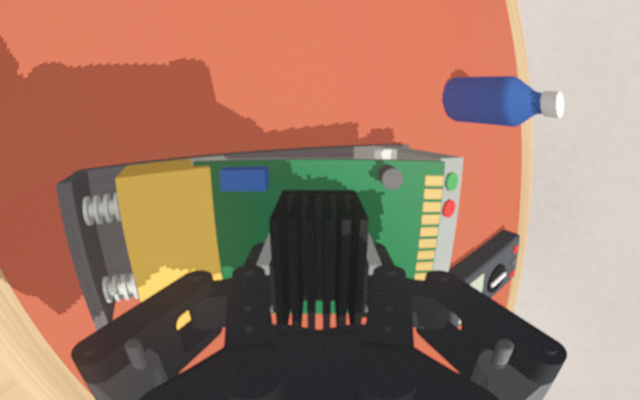

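```bash
python3 - <<'E'
from h import *
from workcell import *
Y=-.3
for xp,z,t in ((-79.5,40.8,27.5),(-79.5,40.5,21),(-79.5,40.3,14),(-79.5,40.3,7),(-79.5,40.6,2.5)):
    a=fx(xp,z,t,Y);move_straight(a[0],v=.06,attitude=a[1]);print(t,get_clock(),err(xp,z,t,0),ff())
    if np.abs(ff()+[0,0,4.5]).max()>25: print("STOP");break
snap("D");snap("sD","side")
cv2.imwrite("pics/cropD.png",cv2.resize(cv2.imread("pics/sD.png")[200:300,270:420],(750,500)))
E
```

```text
27.5 11.9417 (array([3.35, 1.6 , 1.81]), array([ 0.16, -0.27,  0.06])) [ 9.4  0.1 -3.1]
21 12.4667 (array([4.27, 1.62, 1.88]), array([ 0.21, -0.34,  0.04])) [ 9.2 -1.1 -2. ]
14 12.8833 (array([5.5 , 1.74, 2.  ]), array([ 0.25, -0.45,  0.02])) [ 8.7 -0.5 -1.1]
7 13.1917 (array([6.77, 1.76, 1.96]), array([ 0.27, -0.54, -0.02])) [8.9 0.4 1. ]
2.5 13.4417 (array([6.73, 1.53, 1.71]), array([ 0.24, -0.55, -0.01])) [7.9 1.1 0.8]
```

View pics/cropD.png

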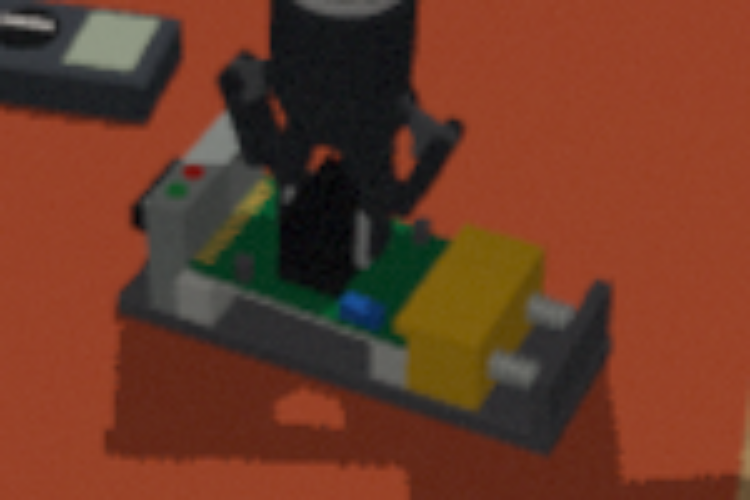

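View pics/D.png

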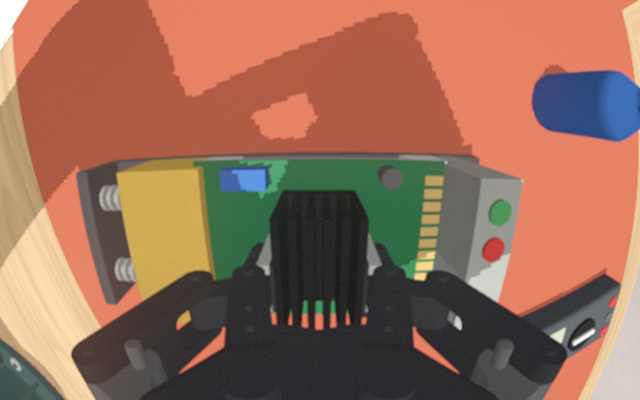

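```bash
python3 - <<'E'
from h import *
from workcell import *
for xp,z,t,Y in ((-83,40.2,2.5,-2),(-83,39.2,0.5,-2.3)):
    a=fx(xp,z,t,Y);move_straight(a[0],v=.05,attitude=a[1]);print(t,get_clock(),err(xp,z,t,0),ff())
dwell(.3);print(err(-75,40,0,0),ff(),get_grip_width())
snap("E");snap("sE","side")
z=np.load("E.npz");C=(z["intrinsics"],z["origin"],z["rotation"])
P=cloud(z["d"],*C,fish=True);L=R.from_euler('z',-FYAW).apply((P-[*FXY,.002]).reshape(-1,3)).reshape(P.shape)*1000
np.save("LE.npy",L)
hsv=cv2.cvtColor(z["p"],cv2.COLOR_RGB2HSV)
g=(hsv[...,0]>40)&(hsv[...,0]<95)&(hsv[...,1]>90)&(L[...,2]>35)&(L[...,2]<60)&(abs(L[...,0])<80)&(abs(L[...,1])<60)
q=L[g];q=q[q[:,2]<np.median(q[:,2])+3];A=np.c_[q[:,:2],np.ones(len(q))];print(len(q),np.linalg.lstsq(A,q[:,2],rcond=None)[0],rect(q/1000))
E
```

```text
2.5 13.7917 (array([5.99, 0.61, 1.9 ]), array([ 0.31, -0.61,  0.02])) [10.1  2.1 -3.9]
0.5 14.0417 (array([7.01, 0.31, 2.23]), array([ 0.31, -0.66,  0.01])) [9.1 1.6 3.2]
(array([-1.64,  0.34,  2.01]), array([ 0.31, -1.16,  0.02])) [9.  2.8 1.1] 0.03520313751198596
13693 [1.99413624e-02 5.07851391e-03 4.76822697e+01] (array([-11.9,   0.7]), array([ 89.1, 128.7]), 89.84, [[-76.4000015258789, -43.70000076293945], [52.29999923706055, -44.099998474121094], [52.599998474121094, 45.0], [-76.0999984741211, 45.400001525878906]])
```

View pics/E.png

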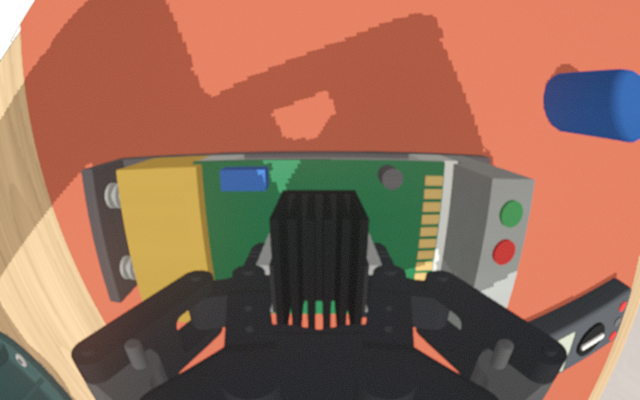

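```bash
cat >> h.py <<'E'
def meas(tag):
    z=np.load(tag+".npz");C=(z["intrinsics"],z["origin"],z["rotation"])
    P=cloud(z["d"],*C,fish=True);L=R.from_euler('z',-FYAW).apply((P-[*FXY,.002]).reshape(-1,3)).reshape(P.shape)*1000
    hsv=cv2.cvtColor(z["p"],cv2.COLOR_RGB2HSV)
    g=(hsv[...,0]>40)&(hsv[...,0]<95)&(hsv[...,1]>90)&(L[...,2]>35)&(L[...,2]<60)&(abs(L[...,0])<80)&(abs(L[...,1])<60)
    q=L[g];q=q[abs(q[:,2]-np.median(q[:,2]))<3];A=np.c_[q[:,:2],np.ones(len(q))];s=np.linalg.lstsq(A,q[:,2],rcond=None)[0]
    r=rect(q/1000);print(tag,len(q),"slope",s.round(4),r[0],r[1],r[2],"under gold z",(s[2]+s[0]*53-6.2).round(2),"x max",np.percentile(q[:,0],[.5,99.5]),"y",np.percentile(q[:,1],[.3,99.7]))
    return L
E
python3 - <<'E'
from h import *
from workcell import *
meas("E")
a=fx(-83,38.8,-1.3,-3);move_straight(a[0],v=.05,attitude=a[1]);dwell(.2);print(get_clock(),err(-75,40,0,0),ff())
snap("E2");L=meas("E2")
E
```

```text
E 13688 slope [1.99000e-02 5.10000e-03 4.76826e+01] [-11.9   0.7] [ 89.1 128.7] 89.84 under gold z 42.54 x max [-71.53695306  50.37932389] y [-41.67083944  45.04800391]
14.8917 (array([-1.87,  0.1 ,  0.57]), array([0.35, 0.66, 0.02])) [ 3.1  4.3 12.5]
E2 13636 slope [-9.00000e-04  1.60000e-03  4.62885e+01] [-12.    0.3] [ 89.2 128.7] 89.75 under gold z 40.04 x max [-71.70316753  50.05988473] y [-41.98118582  44.6236401 ]
```

```bash
python3 - <<'E'
from h import *
from workcell import *
for xp in (-81,-77,-73,-71):
    a=fx(xp,39.6,-1.0,-3);move_straight(a[0],v=.04,attitude=a[1]);print(xp,get_clock(),err(-65,40,0,0),ff())
dwell(.2);print(err(-65,40,0,0),ff())
snap("F");meas("F")
snap("sF","side")
E
```

```text
-81 15.1917 (array([-9.56, -0.25,  0.64]), array([0.32, 0.35, 0.02])) [7.9 3.7 1. ]
-77 15.4417 (array([-5.67, -0.31,  0.55]), array([ 0.32,  0.39, -0.  ])) [6.4 3.7 2.4]
-73 15.6917 (array([-2.11, -0.35,  0.48]), array([ 0.31,  0.43, -0.  ])) [7.2 3.5 3.2]
-71 15.9417 (array([-0.45, -0.37,  0.5 ]), array([ 0.31,  0.45, -0.  ])) [5.9 4.4 1.6]
(array([-0.5 , -0.38,  0.48]), array([0.3 , 0.45, 0.  ])) [6.8 3.7 2.2]
F 13472 slope [1.20000e-03 2.10000e-03 4.61969e+01] [-3.1  0. ] [ 89.  123.4] 89.58 under gold z 40.06 x max [-60.41411253  56.85450138] y [-42.10018827  44.20904081]
```

View pics/F.png

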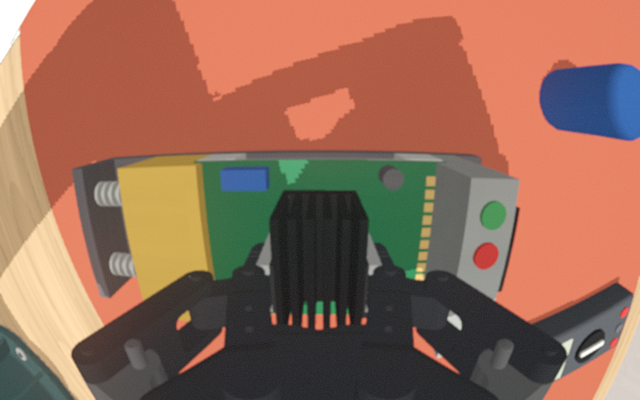

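```bash
python3 - <<'E'
from h import *
z=np.load("F.npz");C=(z["intrinsics"],z["origin"],z["rotation"])
P=cloud(z["d"],*C,fish=True);L=R.from_euler('z',-FYAW).apply((P-[*FXY,.002]).reshape(-1,3)).reshape(P.shape)*1000
def ed(n,x0,x1,z0,z1):
    m=(L[...,0]>x0)&(L[...,0]<x1)&(L[...,2]>z0)&(L[...,2]<z1)&(abs(L[...,1])<60)
    for a in np.linspace(x0,x1,5)[:-1]:
        b=m&(L[...,0]>=a)&(L[...,0]<a+(x1-x0)/4); 
        if b.sum()>20: print(n,round(a),b.sum(),np.sort(L[b][:,1])[-6:].round(1))
ed("head",59,81,84,92);ed("board",-45,55,44.5,48);ed("yel",-104,-62,56,64)
ed("ledgeC",-60,-35,37,42); ed("ledgeH",40,56,37,42)
E
```

```text
head 59 1337 [44.9 45.  45.  45.  45.1 45.3]
head 64 1295 [44.8 44.8 44.8 44.9 44.9 44.9]
head 70 1145 [44.9 44.9 44.9 44.9 45.  45. ]
head 76 1120 [44.9 45.  45.  45.  45.  45. ]
board -45 2856 [44.8 44.8 44.8 44.9 44.9 44.9]
board -20 1666 [44.5 44.5 44.5 44.5 44.6 44.6]
board 5 2280 [44.6 44.6 44.6 44.7 44.7 44.8]
board 30 4244 [44.6 44.6 44.6 44.7 44.7 44.7]
yel -104 1922 [44.8 44.9 44.9 44.9 45.  45. ]
yel -94 1977 [44.9 44.9 45.  45.  45.  45.1]
yel -83 2011 [44.9 44.9 44.9 45.  45.  45. ]
yel -72 1950 [44.8 44.9 44.9 44.9 44.9 45.1]
```

```bash
python3 - <<'E'
from h import *
from workcell import *
for xp,Y in ((-70,-2.2),(-69.5,-1.4)):
    a=fx(xp,39.9,-.7,Y);move_straight(a[0],v=.02,attitude=a[1]);dwell(.15);print(get_clock(),err(-65,40,0,0),ff())
E
```

```text
16.6417 (array([-0.24, -0.31,  0.71]), array([0.23, 0.23, 0.02])) [6.5 1.6 0.1]
17.0417 (array([-0.14, -0.25,  0.62]), array([0.16, 0.28, 0.04])) [ 5.8 -1.2  1.5]
```

```bash
python3 - <<'E'
from h import *
from workcell import *
gripper_to(.042,20);print(get_clock(),get_grip_width(),ff(),err(-65,40,0,0))
gripper_to(.060);print(get_clock(),get_grip_width(),ff(),err(-65,40,0,0))
dwell(.2);p=get_eef_pos();print(ff())
t=move_straight(p+[0,0,.10],v=.12,threshold=12);print(t,get_clock(),ff())
a=down(FYAW+np.pi/2);pp=get_eef_pos()
reach([.50,.17,.26],down(0).as_rotvec())
snap("G");snap("sG","side");print(get_clock());meas("G")
cv2.imwrite("pics/cropG.png",cv2.resize(cv2.imread("pics/sG.png")[200:300,270:420],(750,500)))
z=np.load("G.npz");C=(z["intrinsics"],z["origin"],z["rotation"])
P=cloud(z["d"],*C,fish=True);L=R.from_euler('z',-FYAW).apply((P-[*FXY,.002]).reshape(-1,3)).reshape(P.shape)*1000
for n,x0,x1,z0,z1 in(("head",56,90,84,92),("board",-65,60,44.5,49),("yel",-115,-50,56,64),("hs",-25,25,86,95)):
    m=(L[...,0]>x0)&(L[...,0]<x1)&(L[...,2]>z0)&(L[...,2]<z1)&(abs(L[...,1])<60)
    if m.sum()>50:print(n,m.sum(),np.median(L[m],0).round(1),rect(L[big(m)]/1000)[:3])
E
```

```text
17.2833 0.04246559978416302 [ 4.5  0.2 -0.7] (array([-2.98, -0.95, -0.49]), array([0.06, 0.56, 0.01]))
17.6 0.059919933932242646 [-0.6 -0.2 -0.5] (array([-5.26, -1.64, -1.22]), array([-0.03,  0.79,  0.01]))
[ 0.2 -0.3  0.2]
False 18.7833 [-0.4 -0.3 -0.4]
20.0917
G 4132 slope [3.20000e-03 5.00000e-04 4.63435e+01] [-0.6 -0.2] [ 86.5 116.1] 89.89 under gold z 40.31 x max [-58.02525222  53.77073335] y [-43.13192488  42.61349733]
head 2138 [69.6  0.1 88.4] (array([70. ,  0.2]), array([90.1, 25. ]), 89.82)
board 5134 [14.2 -1.1 46.4] (array([-1. , -0.3]), array([118.9,  91.2]), 0.1)
yel 3050 [-80.3  -0.2  60.1] (array([-81.6,  -0.4]), array([48.8, 91.2]), 0.09)
hs 1331 [-1.7  0.8 91.2] (array([-9.9, -0.3]), array([59. ,  4.4]), 89.93)
```

View pics/G.png

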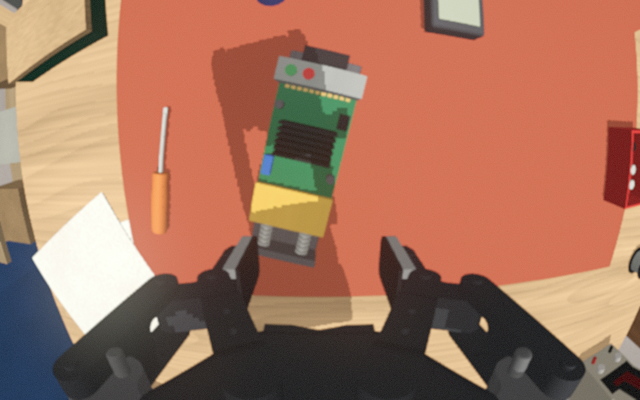

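View pics/cropG.png

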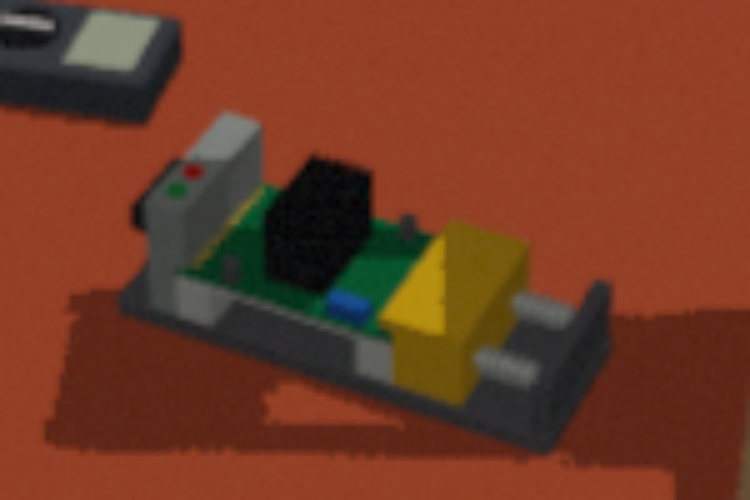

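```bash
python3 - <<'E'
from h import *
for t in ("wf","G"):
    z=np.load(t+".npz");C=(z["intrinsics"],z["origin"],z["rotation"])
    P=cloud(z["d"],*C,fish=True);L=R.from_euler('z',-FYAW).apply((P-[*FXY,.002]).reshape(-1,3)).reshape(P.shape)*1000
    for n,x0,x1,z0,z1 in(("yel",-115,-50,56,64),("hs",-30,30,80,95),("head",56,90,84,92)):
        m=(L[...,0]>x0)&(L[...,0]<x1)&(L[...,2]>z0)&(L[...,2]<z1)&(abs(L[...,1])<60)
        if m.sum()>50:
            q=L[m];print(t,n,rect(q/1000)[:3],np.percentile(q[:,0],[1,99]).round(1),np.percentile(q[:,1],[1,99]).round(1))
    for a in (-40,-30,30,40,50):
        m=(abs(L[...,0]-a)<4)&(L[...,2]>44)&(L[...,2]<49)&(abs(L[...,1])<60)
        if m.sum()>20: s=np.sort(L[m][:,1]);print(a,s[3].round(1),s[-4].round(1))
E
```

```text
wf yel (array([-74. ,  -0.2]), array([91. , 48.1]), 90.0) [-96.7 -50.4] [-44.3  43.9]
wf head (array([69.9,  0.1]), array([90., 25.]), 89.9) [57.8 81.8] [-44.   43.9]
G yel (array([-81.6,  -0.4]), array([48.8, 91.2]), 0.09) [-104.7  -57.7] [-44.3  43.9]
G hs (array([-0.1, -0.1]), array([37. , 60.3]), 0.02) [-18.  18.] [-29.3  29. ]
G head (array([70. ,  0.2]), array([90.1, 25. ]), 89.82) [57.8 81.7] [-44.   43.9]
-40 -44.3 44.3
-30 -44.4 44.0
30 -44.5 44.3
40 -44.1 44.0
50 -45.2 44.1
```

Seated: the heatsink centre is at (-0.1, -0.1) mm, rotation is about 0°, and the carriage is back 8 mm. Handing in.

```bash
python3 - <<'E'
from workcell import *
finish_job();print(get_clock())
E
```

```text
the job is handed in; nothing more can be done
the job is handed in; nothing more can be done
```

The module is loaded in the fixture, released, and handed in at about 20 s of the 48 s allowed. I gripped it by the heatsink and tilted it 27.5°. The plain edge went under the carriage lip, I pressed the carriage back, then swung the gold edge down and eased it into the slot. Opening the gripper let the spring push it home.

**Last checks (wrist camera):**
- **Position:** the heatsink centre is within 0.1 mm of the seated position in x and y. The yaw error is about 0.1° or less.
- **Carriage:** pressed back about 8 mm, which matches a seated module.
- **Height:** the board is level, with its top about 46.3 mm above the mat against 46 expected.
- **Bystanders:** in the last wrist picture, everything visible was where it started. The bottle and bin were only partly in view.

**What did not go to plan:**
- **Early contact:** on the first tilted descent the plain edge touched the carriage ledge with about 12 N. The contact threshold stopped the move and I backed off.
- **Arm sag:** the arm gave way by up to 7 mm under the spring load. I corrected the commands for this before the gold edge entered the slot.

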